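# Tip the tall laser-cut box over and push it up to the gluing fence

## Task

Push the tall white box over so that it lies flat on its side with the end that was its top towards the aluminium fence bar. Then push it along the bench until that end sits flush against the side of the bar, its whole width bearing on the bar, and leave it there. Only push it, never pick it up, and leave the small box, the glue gun and the cup of glue sticks where they are.

Things in the scene. Friction and masses are not known exactly. Their poses are not given: they have to be found in the camera images.
- tall_box: loose tall box of white board with burnt finger joints, closed all round, 66 x 66 x 150 mm, 0.09 to 0.18 kg, standing near the middle; origin: centre of the end it stands on at the start; z axis along its length to the end that is on top at the start; x, y square to its side faces. Pushed near its top square to a side it tips over the opposite bottom edge and falls by itself past 0.42 rad
- box_top (a point): centre of the tall box's top end face (a dark round port 28 mm wide is there), 150 mm from its origin along its z axis
- box_centre (a point): middle of the tall box, 75 mm from its origin along its z axis: 75 mm above the bench when it stands, 33 mm when it lies
- fence: gluing fence: square aluminium bar 360 mm long (its x axis), 40 mm wide (y) and 40 mm high, fixed to the bench left or right of the tall box, a bolt head 18 mm across and 6 mm high near each end on top; origin: centre of its underside, so its long upright sides lie 20 mm off along plus and minus y. Use the side nearer the tall box; a box driven onto it askew can wedge
- small_box: bystander: loose white finger-jointed cube of 60 mm, on the side of the tall box away from the fence; origin at the centre of its underside
- glue_gun: bystander: loose dark grey glue gun with orange nozzle and trigger, lying on its side beyond the tall box, about 210 mm long, 125 mm across and 40 mm high; origin on the bench under its barrel, near mid-length; x axis towards the nozzle, grip towards minus y
- stick_cup: bystander: loose grey cup 72 mm wide and 85 mm high holding white glue sticks that reach 120 mm; origin at the centre of its underside

How it is judged:
By the outcome, as a careful person would: the job done as asked, in the order asked, and still so for the second after the job is handed in, with the robot touching nothing.
It also fails if it takes over 72 s, if anything falls off the work surface, if the arm or the gripper's body presses on something with over 40 N, if the wrist force passes 120 N, or if a joint passes its speed limit or range.

## Robot

A 6-joint arm with a two-finger parallel gripper is mounted at the origin on the work surface. World frame = base frame: x ahead of the robot, y to its left, z up, the work surface at z = 0. Lengths are in mm, angles in rad, forces in N, time in s.
With the tool pointing down it reaches from about 350 to 975 mm from the base axis. Payload 7.1 kg.
Tool frame: the origin (TCP) lies midway between the tips of the shut fingers; the grasp point (between the pads) lies 19 mm behind it; z points along the fingers, y is the line along which they close (so a half turn about z gives the same grasp; the last joint's range is limited). The gripper opens to 88 mm and grips with 3 to 60 N. Pads are 20 mm wide; open, the fingers measure 115 mm over their backs; the gripper's body (75 mm by 178 mm) begins 61 mm behind the grasp point.
Start: joints at [-1.204, 0.423, 1.63, -0, 1.089, -0.019], TCP at [235.204, -579.037, 183.775] pointing down, gripper open.
Joint ranges: [-3, 3], [-0.9, 2.11], [0.09, 2.58], [-1.31, 4.45], [0.11, 2.69], [-2.54, 2.54]. Speed limits (rad/s): [2.39, 2.39, 3.01, 3.14, 3.14, 3.14].

## Interface

Orientations are given as a unit quaternion [x, y, z, w].
In Python, from rig import telemetry, snapshot, r gives the robot as it stands.
- The arm moves only by the tool apply_moves, never from a script. Its argument "moves" is a list of rows, each a list of 5 numbers: the shift along the tool's x, y, z in m, then the turn about the tool's z in degrees, then the finger opening in m, from 0 to 0.0878. In form: [[tx, ty, tz, twist, claw], ...]. A call has 1 to 10 rows; each row shifts and turns the commanded pose from where the row before left it, along the tool's axes as they then stand; what a row does not reach is not made up. A row lasts 1/12 s, in which the tool goes at most 41.7 mm and 7.16 degrees, less where a joint would pass 70% of its speed; a pose out of reach is approached as far as the arm can. A call is refused whole if a number of a shift passes 0.0417 or a number of a turn 7.16, either way. A call with a gripper value outside its range is refused whole. The fingers move at their own pace and stop on an object; "grip_force" is the grip in N (left out, the last holds). Time passes only in rows, so rows that do not move let the fingers close. It gives the time, the measured TCP pose, the force, the opening and the grip force at its end, in the units of the state.
- telemetry.get_state(): the state, without advancing time (a new reading comes with each control period).
- snapshot(name): name is "scene" or "top" or "wrist"; returns a dict with "image" (400x640x3 uint8, blue, green, red), "range_z" (400x640 float32, mm along the optical axis (not along the pixel's ray), 0 where there is no reading), "camera_matrix" (3x3 intrinsics, pixels), "distortion" ([k1, k2, p1, p2, k3] as OpenCV has them; the pictures are not rectified), "world_to_cam" (4x4, takes a point from world to camera coordinates); the wrist camera has in their place "tool_from_camera" (4x4, takes a point from camera to tool coordinates, whose origin is the TCP and whose axes are the flange's). Camera axes: x right, y down, z forward; pixel columns grow to the right and rows downward; lengths in mm; the calibration is good to about 2 mm. A picture is of the moment at which its call begins: read the wrist's pose just before it.
- r.hand_in(): hands the job in; it is judged then, once.
The state is a dict: "time": time; "q": joint angles; "qd": joint speeds; "tau": joint torques, N m; "ee_pos": TCP position; "orientation": TCP orientation; "ft_force": force on the tool from outside, world axes, zero at the start; "wrist_torque": the same for the moment, N m; "gripper_width": finger opening in mm; "grasp_force": force on a finger pad.
Only numpy, scipy, OpenCV 4.12 (cv2) and the standard library are available. Lean on these libraries where they do the work, as an engineer would, in place of code of your own. Each camera call takes 0.05 s, during which the arm holds its last target. There are 200 camera calls.

## Working session

There is one attempt and no reset: what is moved stays moved. The work goes in short steps, Python scripts to look and compute and a tool call to move; the robot and the scene stay as the last step left them, time stands still between calls to the robot, and variables do not carry over. Pictures are saved under pics/ and viewed, at most 10 in all, crops included, and the job is handed in when it is done.

Besides the shell and the picture viewer there is one more tool, called after "Emit:" as name([rows], argument=value, ...), one row to a line, values as JSON. apply_moves: Moves the arm, as the interface text tells. Its arguments: {"type":"object","properties":{"moves":{"type":"array"},"grip_force":{"type":"number"}},"required":["moves"]}

```bash
mkdir -p pics; ls
cat > h.py <<'E'
import numpy as np, cv2
from rig import telemetry, snapshot, r
def pts(s):
    K=s["camera_matrix"];h,w=s["range_z"].shape
    uv=np.stack(np.meshgrid(np.arange(w),np.arange(h)),-1).reshape(-1,1,2).astype(np.float64)
    n=cv2.undistortPoints(uv,np.array(K),np.array(s["distortion"])).reshape(h,w,2)
    z=s["range_z"].astype(float)
    P=np.dstack([n*z[...,None],z,np.ones_like(z)])
    W=P@np.linalg.inv(np.array(s["world_to_cam"])).T
    W=W[...,:3]; W[z==0]=np.nan
    return W
E
python3 - <<'E'
from h import *
print(telemetry.get_state())
a=snapshot("top");b=snapshot("scene")
cv2.imwrite("pics/top1.png",a["image"]);cv2.imwrite("pics/sc1.png",b["image"])
np.save("top1.npy",pts(a));np.save("sc1.npy",pts(b))
print(np.linalg.inv(a["world_to_cam"])[:3,3],np.linalg.inv(b["world_to_cam"])[:3,3])
E
```

```text
pics
{'time': 0.0, 'q': array([-1.20404337e+00,  4.23835427e-01,  1.63067154e+00, -2.11669198e-05,
        1.08861394e+00, -1.89869807e-02]), 'qd': array([-2.98782835e-04, -3.14367087e-04,  6.82046981e-05,  1.11390685e-03,
       -9.33011784e-04,  2.24134861e-04]), 'tau': array([ 2.31055543e-03, -5.44612384e+01, -2.73663872e+01,  6.45213830e-02,
        2.27289641e-02, -1.05908914e-04]), 'ee_pos': array([ 234.9588786 , -578.4936403 ,  183.01238299]), 'orientation': array([ 9.81456943e-01,  1.91681205e-01, -1.41431423e-04, -7.50980303e-04]), 'ft_force': array([-0.47097751,  0.23951715,  0.06475303]), 'wrist_torque': array([ 0.04220906, -0.01746829, -0.0250799 ]), 'grasp_force': 0.0, 'gripper_width': 87.79206160172473}
[ 550.84528347   23.00425076 1262.12118317] [1312.71997156 -432.75232166 1089.25620803]
```

View pics/top1.png

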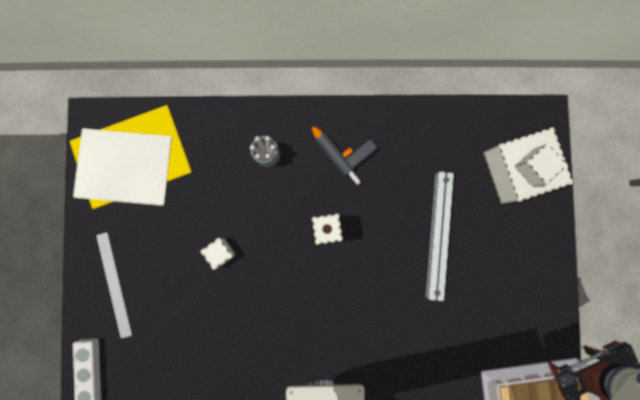

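View pics/sc1.png

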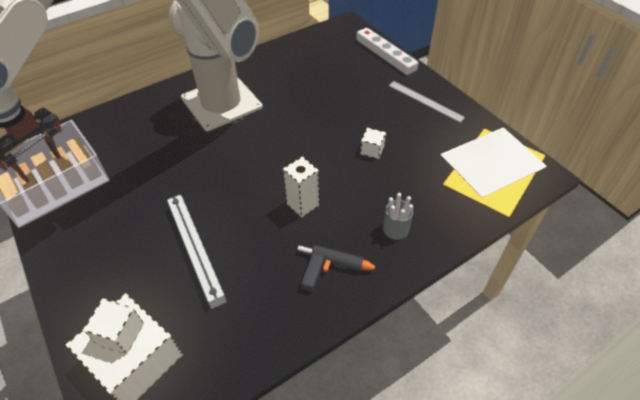

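The top view has the tall box at about (327,229) and the fence to its right, about (447,175) to (435,298). The small box is at (217,253), the gun at (340,155) and the cup at (264,150). Image up is +x and image left is +y. Next I'll measure the positions.

Run:
```python
from h import *
W=np.load("top1.npy");im=cv2.imread("pics/top1.png")
Z=W[...,2]
def rect(m,name):
    P=W[m][:,:2]; r_=cv2.minAreaRect(P.astype(np.float32))
    print(name,m.sum(),np.median(W[m][:,2]).round(1),P.mean(0).round(1),np.round(r_[0],1),np.round(r_[1],1),round(r_[2],2))
def box(u0,u1,v0,v1,z0,z1):
    m=np.zeros(Z.shape,bool);m[v0:v1,u0:u1]=True
    return m&(Z>z0)&(Z<z1)
rect(box(300,352,205,255,142,158),"tall top")
rect(box(415,465,160,312,32,43.5),"fence")
rect(box(195,240,230,275,50,68),"small")
rect(box(300,385,115,190,8,60),"gun")
rect(box(245,285,130,170,60,140),"cup")
print("bench",np.nanmedian(Z[270:320,250:400]))
# fence line fit on side
m=box(415,465,160,312,32,43.5);P=W[m][:,:2];vx=cv2.fitLine(P.astype(np.float32),2,0,.01,.01).ravel();print(vx, np.degrees(np.arctan2(vx[1],vx[0])))
# tall box from scene view
V=np.load("sc1.npy");m=np.zeros(Z.shape,bool);m[150:220,275:330]=True;m&=(V[...,2]>143)&(V[...,2]<157)
r2=cv2.minAreaRect(V[m][:,:2].astype(np.float32));print("scene tall",m.sum(),r2,V[m].mean(0))
m=np.zeros(Z.shape,bool);m[190:310,160:235]=True;m&=(V[...,2]>33)&(V[...,2]<44)
r2=cv2.minAreaRect(V[m][:,:2].astype(np.float32));print("scene fence",m.sum(),r2)
```

```text
tall top 671 150.9 [552.7  -6.3] [552.8  -6.2] [66.5 65.9] 7.05
fence 1581 40.3 [ 525.4 -331. ] [ 527.6 -331.9] [ 42.8 358.6] 83.93
small 487 60.6 [490.1 294.5] [490.5 295. ] [61.  59.8] 36.61
gun 1112 34.0 [766.1 -61.3] [773.3 -65.7] [193.5 176.6] 20.37
cup 342 87.2 [768.6 160.8] [768.3 159.9] [68.9 71.3] 83.43
bench 0.5870470389718321
[ 9.9412054e-01 -1.0827900e-01  5.2540564e+02 -3.3103387e+02] -6.2161164
scene tall 507 ((553.0504150390625, -6.192771911621094), (70.9481430053711, 69.89039611816406), 7.566287994384766) [555.29727327  -7.73546544 149.46757131]
scene fence 1595 ((529.7991943359375, -331.72174072265625), (40.44847869873047, 361.1712341308594), 83.7500228881836)
```

Emit:
apply_moves([
  [0,0,-0.012,-7,0.04],
  [0,0,-0.012,-7,0.04],
  [0,0,-0.012,-7,0.04],
  [0,0,-0.012,-7,0.04],
  [0,0,-0.012,-7,0.04],
  [0,0,-0.012,-7,0.04],
  [0,0,-0.012,-7,0.04],
  [0,0,-0.012,-7,0.04],
  [0,0,-0.012,-7,0.04],
  [0,0,-0.012,-7,0.04],
])

```text
time: 0.93
ee_pos: [235.1, -578.7, 303.9]
orientation: [0.692, 0.722, 0.0, -0.0]
ft_force: [-0.8, -1.1, -0.2]
gripper_width: 40.2
grasp_force: 0.0
```

```bash
cat >> h.py <<'E'
from scipy.spatial.transform import Rotation as R
def to(x,y,z,yang):
    "remaining shift (mm, tool axes) and twist to bring the TCP to x,y,z with tool y at world angle yang"
    s=telemetry.get_state(); M=R.from_quat(s["orientation"]).as_matrix()
    a=np.degrees(np.arctan2(M[1,1],M[0,1]))
    print("t",s["time"],"tcp",s["ee_pos"].round(1),"yang",a.round(2),"F",s["ft_force"].round(2),"w",round(s["gripper_width"],1))
    print("shift",(M.T@(np.array([x,y,z])-s["ee_pos"])).round(1),"twist",round(a-yang,2))
E
python3 - <<'E'
from h import *
to(541,83,300,7.05)
E
```

```text
t 0.9333 tcp [ 235.1 -578.7  303.9] yang 2.45 F [-0.83 -1.12 -0.21] w 40.2
shift [648.  333.9   4.4] twist -4.6
```

Emit:
apply_moves([
  [0.027,0.0139,0,0,0.04],
  [0.027,0.0139,0,0,0.04],
  [0.027,0.0139,0,0,0.04],
  [0.027,0.0139,0,0,0.04],
  [0.027,0.0139,0,0,0.04],
  [0.027,0.0139,0,0,0.04],
  [0.027,0.0139,0,0,0.04],
  [0.027,0.0139,0,0,0.04],
  [0.027,0.0139,0,0,0.04],
  [0.027,0.0139,0,0,0.04],
])

```text
time: 1.77
ee_pos: [364.3, -302.5, 303.5]
orientation: [0.694, 0.72, 0.0, -0.0]
ft_force: [0.4, 0.4, 0.3]
gripper_width: 40.0
grasp_force: 0.0
```

Emit:
apply_moves([
  [0.027,0.0139,0,0,0.04],
  [0.027,0.0139,0,0,0.04],
  [0.027,0.0139,0,0,0.04],
  [0.027,0.0139,0,0,0.04],
  [0.027,0.0139,0,0,0.04],
  [0.027,0.0139,0,0,0.04],
  [0.027,0.0139,0,0,0.04],
  [0.027,0.0139,0,0,0.04],
  [0.027,0.0139,0,0,0.04],
  [0.027,0.0139,0,0,0.04],
])

```text
time: 2.6
ee_pos: [493.3, -27.7, 303.6]
orientation: [0.694, 0.72, -0.0, -0.0]
ft_force: [0.7, -1.1, 0.1]
gripper_width: 39.9
grasp_force: 0.0
```

Emit:
apply_moves([
  [0.027,0.0139,0,0,0.04],
  [0.027,0.0139,0,0,0.04],
  [0.027,0.0139,0,0,0.04],
  [0.027,0.0139,0,0,0.04],
  [0,0,0.01,-4.6,0.04],
  [0,0,0.03,0,0.04],
  [0,0,0.03,0,0.04],
  [0,0,0,0,0.04],
])

```text
time: 3.27
ee_pos: [540.8, 80.6, 228.2]
orientation: [0.664, 0.747, -0.004, -0.003]
ft_force: [-0.8, -0.2, -0.3]
gripper_width: 39.8
grasp_force: 0.0
```

Run:
```python
from h import *
to(544.6,59.3,125,7.05)
```

```text
t 3.2667 tcp [540.8  80.6 228.2] yang 6.74 F [-0.79 -0.19 -0.31] w 39.8
shift [-21.6   2.3 103.2] twist -0.31
```

Emit:
apply_moves([
  [0,0.0023,0.026,0,0.04],
  [0,0,0.026,0,0.04],
  [0,0,0.026,0,0.04],
  [0,0,0.025,0,0.04],
  [-0.006,0,0,0,0.04],
  [-0.006,0,0,0,0.04],
  [-0.006,0,0,0,0.04],
  [-0.005,0,0,0,0.04],
  [-0.005,0,0,0,0.04],
  [0,0,0,0,0.04],
])

```text
time: 4.1
ee_pos: [551.3, 52.2, 132.2]
orientation: [0.665, 0.747, 0.001, 0.001]
ft_force: [1.3, 0.3, -0.5]
gripper_width: 40.0
grasp_force: 0.0
```

Run:
```python
from h import *
to(544.6,59.3,125,7.05)
```

```text
t 4.1 tcp [551.3  52.2 132.2] yang 6.65 F [ 1.3   0.34 -0.47] w 40.0
shift [ 7.8 -5.9  7.2] twist -0.4
```

Emit:
apply_moves([
  [0,-0.006,0.006,-0.4,0.04],
  [0,0,0,0,0.04],
  [0,0,0,0,0.04],
])

```text
time: 4.35
ee_pos: [543.5, 52.6, 124.4]
orientation: [0.662, 0.75, -0.0, -0.0]
ft_force: [0.7, -0.5, 0.2]
gripper_width: 40.3
grasp_force: 0.0
```

Run:
```python
from h import *
to(552.7,-6.2,125,7.05)
```

```text
t 4.35 tcp [543.5  52.6 124.4] yang 7.11 F [ 0.71 -0.48  0.17] w 40.3
shift [-59.5   1.9  -0.6] twist 0.06
```

Emit:
apply_moves([
  [-0.004,0.002,0,0,0.04],
  [-0.004,0,0,0,0.04],
  [-0.004,0,0,0,0.04],
  [-0.004,0,0,0,0.04],
  [-0.005,0,0,0,0.04],
  [-0.005,0,0,0,0.04],
  [-0.005,0,0,0,0.04],
  [-0.005,0,0,0,0.04],
  [-0.005,0,0,0,0.04],
  [-0.005,0,0,0,0.04],
])

```text
time: 5.18
ee_pos: [552.1, 6.6, 124.8]
orientation: [0.662, 0.75, -0.0, -0.0]
ft_force: [-0.3, -0.4, 0.5]
gripper_width: 40.1
grasp_force: 0.0
```

Run:
```python
from h import *
to(552.7,-6.2,125,7.05)
b=snapshot("scene");cv2.imwrite("pics/sc2.png",b["image"][100:300,150:450])
```

```text
t 5.1833 tcp [552.1   6.6 124.8] yang 7.1 F [-0.32 -0.35  0.47] w 40.1
shift [-12.7  -1.   -0.2] twist 0.05
```

View pics/sc2.png

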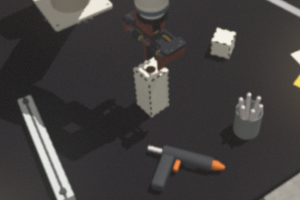

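The crop shows the box at about (152,88), leaning slightly away from the fingers. I'll keep pushing.

Emit:
apply_moves([
  [-0.005,0,0,0,0.04],
  [-0.005,0,0,0,0.04],
  [-0.005,0,0,0,0.04],
  [-0.005,0,0,0,0.04],
  [-0.005,0,0,0,0.04],
  [-0.005,0,0,0,0.04],
  [-0.003,0,0,0,0.04],
  [0,0,0,0,0.04],
  [0,0,0,0,0.04],
  [0,0,0,0,0.04],
])

```text
time: 6.07
ee_pos: [556.1, -25.5, 124.8]
orientation: [0.662, 0.75, 0.0, -0.0]
ft_force: [-0.1, -0.2, 0.0]
gripper_width: 40.1
grasp_force: 0.0
```

Run:
```python
from h import *
to(552.7,-6.2,125,7.05)
b=snapshot("scene");cv2.imwrite("pics/sc3.png",b["image"][100:300,150:450])
```

```text
t 6.0667 tcp [556.1 -25.5 124.8] yang 7.11 F [-0.13 -0.16  0.03] w 40.1
shift [19.6 -1.  -0.2] twist 0.06
```

View pics/sc3.png

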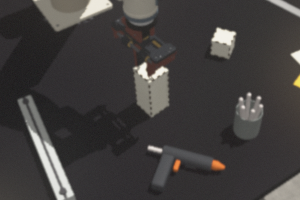

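Run:
```python
from h import *
a=snapshot("scene");V=pts(a);im=a["image"]
m=(im.min(2)>150)&(V[...,2]>5)&(V[...,2]<200)&(V[...,0]>450)&(V[...,0]<650)&(V[...,1]>-250)&(V[...,1]<100)
P=V[m];print(len(P))
for z in range(0,190,15):
    q=P[(P[:,2]>=z)&(P[:,2]<z+15)]
    if len(q)>5: print(z,len(q),np.percentile(q,[2,98],axis=0)[:,:2].round(0).tolist())
m=(V[...,2]>5)&(V[...,2]<300)&(V[...,0]>450)&(V[...,0]<700)&(V[...,1]>-150)&(V[...,1]<150)&(im.max(2)<110);P=V[m]
for z in range(0,300,20):
    q=P[(P[:,2]>=z)&(P[:,2]<z+20)]
    if len(q)>5: print("dark",z,len(q),np.percentile(q,[2,98],axis=0)[:,:2].round(0).tolist())
cv2.imwrite("pics/sc4.png",cv2.resize(im[120:240,250:370],(720,720))[:600])
```

```text
218
135 117 [[525.0, -37.0], [587.0, 27.0]]
150 93 [[527.0, -40.0], [586.0, 26.0]]
165 8 [[537.0, -32.0], [587.0, -10.0]]
dark 0 59 [[463.0, -146.0], [686.0, 146.0]]
dark 20 10 [[524.0, -94.0], [674.0, 18.0]]
dark 40 13 [[526.0, -43.0], [592.0, 30.0]]
dark 60 15 [[524.0, -44.0], [592.0, 30.0]]
dark 80 13 [[525.0, -43.0], [589.0, 32.0]]
dark 100 13 [[524.0, -44.0], [591.0, 30.0]]
dark 120 12 [[521.0, -43.0], [589.0, 30.0]]
dark 160 44 [[531.0, -40.0], [588.0, -17.0]]
dark 180 55 [[530.0, -39.0], [589.0, -20.0]]
dark 200 43 [[528.0, -40.0], [592.0, -20.0]]
dark 220 24 [[527.0, -40.0], [591.0, -20.0]]
dark 240 213 [[485.0, -66.0], [641.0, 15.0]]
dark 260 428 [[483.0, -67.0], [647.0, 11.0]]
dark 280 752 [[476.0, -65.0], [647.0, 12.0]]
```

View pics/sc4.png

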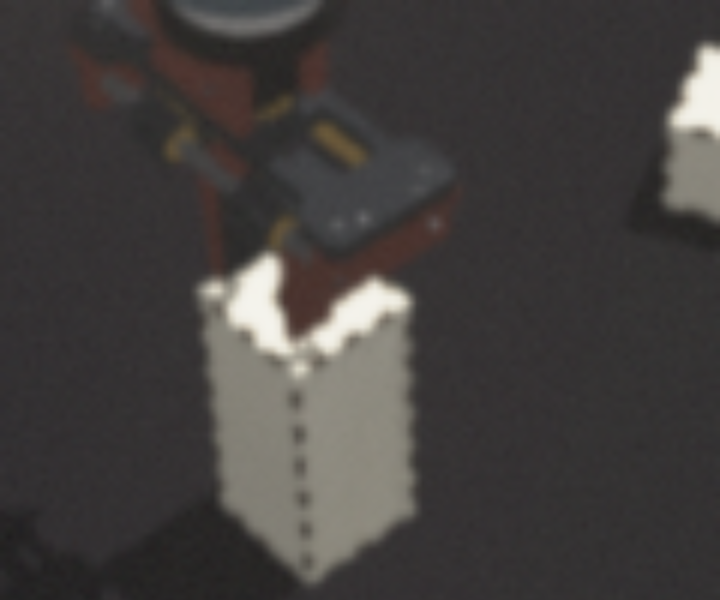

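The crop shows the box still standing, unmoved. The fingertip is above its top face, at about crop (300,330), so the tips sit higher than the TCP reading suggests. I'll measure the actual tip height from the depth image.

Run:
```python
from h import *
for n in ("scene","top"):
    a=snapshot(n);V=pts(a);im=a["image"].astype(int)
    m=(V[...,2]>100)&(V[...,2]<260)&(V[...,0]>500)&(V[...,0]<610)&(V[...,1]>-70)&(V[...,1]<40)&(im.max(2)<125)&(im[...,2]-im[...,0]>8)
    P=V[m];print(n,len(P))
    for z in range(150,260,6):
        q=P[(P[:,2]>=z)&(P[:,2]<z+6)]
        if len(q): print(z,len(q),q.min(0)[:2].round(0),q.max(0)[:2].round(0))
s=telemetry.get_state();print(s["ee_pos"],s["q"].round(3),s["ft_force"])
```

```text
scene 237
150 7 [533. -42.] [587.  -0.]
162 5 [532. -40.] [538. -30.]
168 11 [532. -39.] [587. -17.]
174 15 [532. -40.] [587. -15.]
180 14 [532. -39.] [588. -19.]
186 12 [532. -39.] [589. -23.]
192 11 [531. -40.] [590. -26.]
198 14 [530. -41.] [590. -23.]
204 9 [536. -39.] [590. -24.]
210 11 [527. -40.] [591. -26.]
216 16 [525. -40.] [590. -23.]
222 10 [528. -40.] [592. -20.]
228 2 [536. -28.] [536. -25.]
234 6 [535. -35.] [539. -27.]
240 5 [535. -40.] [539. -32.]
246 9 [534. -58.] [607. -35.]
252 12 [537. -59.] [608. -40.]
258 12 [535. -60.] [609.  -3.]
top 0
[556.09235747 -25.40427239 124.76584625] [-0.067  0.401  1.826  0.     0.914 -0.191] [-0.12779123 -0.16025839  0.44235315]
```

Emit:
apply_moves([
  [0.01,0,-0.01,0,0.04],
  [0.015,0,0,0,0.04],
  [0.015,0,0,0,0.04],
  [0.015,0,0,0,0.04],
  [0.015,0,0,0,0.04],
  [0.015,0,0,0,0.04],
  [0,0,0.015,0,0.04],
  [0,0,0.015,0,0.04],
  [0,0,0.015,0,0.04],
  [0,0,0,0,0.04],
])

```text
time: 7.1
ee_pos: [543.8, 59.5, 88.2]
orientation: [0.662, 0.75, -0.001, -0.001]
ft_force: [-1.0, -0.5, -0.1]
gripper_width: 40.2
grasp_force: 0.0
```

Run:
```python
from h import *
to(552.7,-6.2,88,7.05)
a=snapshot("scene");V=pts(a);im=a["image"].astype(int)
m=(V[...,2]>30)&(V[...,2]<200)&(V[...,0]>480)&(V[...,0]<620)&(V[...,1]>34)&(V[...,1]<100)
P=V[m];print(len(P))
for z in range(30,200,10):
        q=P[(P[:,2]>=z)&(P[:,2]<z+10)]
        if len(q): print(z,len(q),q.min(0)[:2].round(0),q.max(0)[:2].round(0))
a=snapshot("top");V=pts(a)
m=(V[...,2]>142)&(V[...,2]<158)&(V[...,0]>500)&(V[...,0]<610)&(V[...,1]>-60)&(V[...,1]<40);print(m.sum(),V[m].mean(0))
```

```text
t 7.1 tcp [543.8  59.5  88.2] yang 7.14 F [-1.04 -0.55 -0.09] w 40.2
shift [-66.3   0.7   0.1] twist 0.09
210
120 12 [518.  46.] [574.  74.]
130 38 [518.  46.] [576.  74.]
140 38 [519.  45.] [576.  70.]
150 32 [519.  44.] [578.  69.]
160 28 [520.  45.] [579.  68.]
170 31 [513.  45.] [579.  68.]
180 21 [516.  45.] [581.  68.]
190 10 [521.  44.] [578.  62.]
303 [554.19905873 -22.02484691 150.74276961]
```

The box hasn't moved. The tips are at about z = 124, which is 36 mm above the TCP reading, and two views agree. Now I'll push.

Emit:
apply_moves([
  [-0.005,0,0,0,0.04],
  [-0.005,0,0,0,0.04],
  [-0.005,0,0,0,0.04],
  [-0.005,0,0,0,0.04],
  [-0.005,0,0,0,0.04],
  [-0.005,0,0,0,0.04],
  [-0.005,0,0,0,0.04],
  [-0.005,0,0,0,0.04],
  [-0.005,0,0,0,0.04],
  [-0.005,0,0,0,0.04],
])

```text
time: 8.03
ee_pos: [551.8, 8.6, 89.7]
orientation: [0.662, 0.75, -0.0, -0.0]
ft_force: [-0.6, 0.2, 0.4]
gripper_width: 40.1
grasp_force: 0.2
```

Emit:
apply_moves([
  [-0.005,0,0,0,0.04],
  [-0.005,0,0,0,0.04],
  [-0.005,0,0,0,0.04],
  [-0.005,0,0,0,0.04],
  [-0.005,0,0,0,0.04],
  [-0.005,0,0,0,0.04],
  [0,0,0,0,0.04],
  [0,0,0,0,0.04],
  [0,0,0,0,0.04],
  [0,0,0,0,0.04],
])

```text
time: 8.87
ee_pos: [555.5, -20.5, 89.8]
orientation: [0.662, 0.75, -0.0, -0.0]
ft_force: [1.3, 0.5, 0.7]
gripper_width: 39.9
grasp_force: 0.0
```

```bash
cat >> h.py <<'E'
def tall():
    "white points of the tall box in the scene and top views, height histogram and top-plane rectangle"
    for n in ("scene","top"):
        a=snapshot(n);V=pts(a);im=a["image"]
        c=(V[...,0]>430)&(V[...,0]<660)&(V[...,1]>-308)&(V[...,1]<60)
        m=c&(im.min(2)>140)&(V[...,2]>5)
        P=V[m]; print(n,len(P),"z",np.percentile(P[:,2],[5,50,95]).round(0) if len(P) else "")
        k=c&(V[...,2]>56)&(V[...,2]<76)&(im.min(2)>90)
        if k.sum()>100: print("  flat top",k.sum(),cv2.minAreaRect(V[k][:,:2].astype(np.float32)))
        cv2.imwrite("pics/last_%s.png"%n,im)
E
python3 - <<'E'
from h import *
to(552.7,-6.2,88,7.05)
tall()
E
```

```text
t 8.8667 tcp [555.5 -20.5  89.8] yang 7.11 F [1.34 0.53 0.66] w 39.9
shift [14.5 -1.   1.8] twist 0.06
scene 3145 z [ 67. 491. 574.]
  flat top 1139 ((566.989990234375, -118.17877197265625), (71.61463928222656, 152.2864227294922), 8.067678451538086)
top 5862 z [466. 547. 628.]
  flat top 480 ((572.8649291992188, -163.04974365234375), (65.97787475585938, 58.81697463989258), 7.0332794189453125)
```

The box has toppled and lies along its old heading, with its centre at about (567,-117). Its front end is about 125 mm short of the bar and it is about 13° askew. I'll back off and lower behind its rear end.

Emit:
apply_moves([
  [0.008,0,0,0,0.04],
  [0.008,0,0,0,0.04],
  [0,0,0.018,0,0.04],
  [0,0,0.018,0,0.04],
  [0,0,0.018,0,0.04],
  [0,0,0.018,0,0.04],
  [0,0,0.015,0,0.04],
  [0,0,0.008,0,0.04],
  [0,0,0,0,0.04],
])

```text
time: 9.72
ee_pos: [552.1, -4.0, -6.8]
orientation: [0.662, 0.75, -0.001, -0.001]
ft_force: [0.1, -0.3, 0.0]
gripper_width: 39.7
grasp_force: 0.0
```

Run:
```python
from h import *
to(567,-117,-14,7.05)
tall()
a=snapshot("scene");V=pts(a)
m=(V[...,2]>8)&(V[...,2]<80)&(V[...,0]>480)&(V[...,0]<620)&(V[...,1]>-34)&(V[...,1]<60)
P=V[m]
for z in range(0,80,6):
        q=P[(P[:,2]>=z)&(P[:,2]<z+6)]
        if len(q): print(z,len(q),q.min(0)[:2].round(0),q.max(0)[:2].round(0))
cv2.imwrite("pics/sc5.png",a["image"][120:320,150:450])
```

```text
t 9.7167 tcp [552.1  -4.   -6.8] yang 7.14 F [ 0.13 -0.26  0.01] w 39.7
shift [-113.9    0.8    7.1] twist 0.09
scene 3908 z [358. 474. 576.]
  flat top 1149 ((567.9223022460938, -118.02967071533203), (70.89308166503906, 151.8851776123047), 7.467790126800537)
top 5075 z [368. 487. 636.]
  flat top 818 ((570.5037841796875, -144.2323760986328), (66.44651794433594, 96.02434539794922), 6.7360310554504395)
30 12 [531. -16.] [584.   2.]
36 12 [530. -19.] [585.   4.]
42 18 [528. -20.] [586.   1.]
48 20 [529. -19.] [585.   2.]
54 10 [527. -18.] [584.  -2.]
60 15 [527. -17.] [586.   1.]
66 12 [530. -18.] [585.   2.]
72 11 [527. -19.] [586.   2.]
78 6 [525. -19.] [583. -11.]
```

View pics/sc5.png

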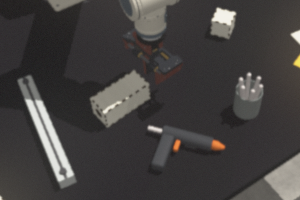

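The box lies flat in the crop, at about (120,98), pointing at the bar, and everything else is undisturbed. I'll lower 8 mm more, close the ~23 mm gap, then push along an arc that turns the box about 13°.

Emit:
apply_moves([
  [-0.005,-0.002,0.004,0,0.04],
  [-0.005,0,0.004,0,0.04],
  [-0.005,0,0,0,0.04],
  [-0.005,0,0,0,0.04],
  [-0.005,0,0,0,0.04],
  [-0.006,0.0016,0,1,0.04],
  [-0.006,0.0016,0,1,0.04],
  [-0.006,0.0016,0,1,0.04],
  [-0.006,0.0016,0,1,0.04],
  [-0.006,0.0016,0,1,0.04],
])

```text
time: 10.7
ee_pos: [565.7, -59.5, -13.1]
orientation: [0.695, 0.719, 0.0, 0.0]
ft_force: [-0.8, 0.9, 0.6]
gripper_width: 40.0
grasp_force: 0.9
```

Run:
```python
from h import *
to(567,-117,-14,-6.1)
tall()
```

```text
t 10.7 tcp [565.7 -59.5 -13.1] yang 1.99 F [-0.76  0.9   0.58] w 40.0
shift [-57.5  -0.7   0.9] twist 8.09
scene 4624 z [358. 478. 590.]
  flat top 1153 ((570.417724609375, -144.97352600097656), (71.71662902832031, 151.84666442871094), 3.06469988822937)
top 5054 z [366. 481. 654.]
  flat top 390 ((571.404052734375, -196.7906494140625), (48.052284240722656, 63.774131774902344), 89.55358123779297)
```

Emit:
apply_moves([
  [-0.006,0.0016,0,1,0.04],
  [-0.006,0.0016,0,1,0.04],
  [-0.006,0.0016,0,1,0.04],
  [-0.006,0.0016,0,1,0.04],
  [-0.006,0.0016,0,1,0.04],
  [-0.006,0.0016,0,1,0.04],
  [-0.006,0.0016,0,1,0.04],
  [-0.006,0.0016,0,1.1,0.04],
  [0,0,0,0,0.04],
])

```text
time: 11.55
ee_pos: [577.3, -108.5, -13.1]
orientation: [0.744, 0.668, 0.0, 0.0]
ft_force: [0.1, -0.1, 0.5]
gripper_width: 40.3
grasp_force: 0.0
```

Run:
```python
from h import *
to(567,-117,-14,-6.1)
tall()
```

```text
t 11.55 tcp [ 577.3 -108.5  -13.1] yang -6.13 F [ 0.15 -0.07  0.49] w 40.3
shift [-9.5 -9.3  0.9] twist -0.03
scene 5393 z [360. 485. 601.]
  flat top 1137 ((569.435302734375, -196.99203491210938), (145.6150360107422, 71.74183654785156), 83.37825775146484)
top 5327 z [366. 479. 664.]
  flat top 233 ((563.0371704101562, -253.24673461914062), (30.860246658325195, 65.81231689453125), 85.85935974121094)
```

Now it's square to the bar (83.4° against 83.9°) with about 43 mm to go. I'll go straight in, slowing at the end.

Emit:
apply_moves([
  [-0.005,0,0,0,0.04],
  [-0.005,0,0,0,0.04],
  [-0.005,0,0,0,0.04],
  [-0.005,0,0,0,0.04],
  [-0.005,0,0,0,0.04],
  [-0.004,0,0,0,0.04],
  [-0.003,0,0,0,0.04],
  [-0.002,0,0,0,0.04],
  [-0.002,0,0,0,0.04],
  [0,0,0,0,0.04],
])

```text
time: 12.48
ee_pos: [573.1, -143.4, -13.2]
orientation: [0.743, 0.669, -0.0, 0.0]
ft_force: [-0.4, -0.5, 0.4]
gripper_width: 40.2
grasp_force: 0.0
```

Emit:
apply_moves([
  [-0.002,0,0,0,0.04],
  [-0.001,0,0,0,0.04],
  [-0.001,0,0,0,0.04],
  [0,0,0,0,0.04],
])

```text
time: 12.82
ee_pos: [572.8, -147.1, -13.2]
orientation: [0.743, 0.669, 0.0, 0.0]
ft_force: [0.6, -0.7, -0.2]
gripper_width: 40.0
grasp_force: 0.0
```

Run:
```python
from h import *
to(567,-117,-14,-6.1)
tall()
```

```text
t 12.8167 tcp [ 572.8 -147.1  -13.2] yang -5.99 F [ 0.63 -0.69 -0.16] w 40.0
shift [29.4 -8.9  0.8] twist 0.11
scene 5806 z [360. 499. 607.]
  flat top 1137 ((565.7604370117188, -235.9100341796875), (141.80633544921875, 71.03771209716797), 84.82250213623047)
top 4354 z [365. 461. 658.]
  flat top 118 ((558.9655151367188, -299.9213562011719), (63.868568420410156, 15.669623374938965), 1.2461352348327637)
```

Emit:
apply_moves([
  [-0.001,0,0,0,0.04],
  [-0.001,0,0,0,0.04],
  [0,0,0,0,0.04],
])

```text
time: 13.17
ee_pos: [572.5, -149.1, -13.2]
orientation: [0.743, 0.669, 0.0, 0.0]
ft_force: [-0.3, 0.4, -0.1]
gripper_width: 39.7
grasp_force: 0.1
```

Emit:
apply_moves([
  [-0.001,0,0,0,0.04],
  [-0.001,0,0,0,0.04],
  [0,0,0,0,0.04],
])

```text
time: 13.42
ee_pos: [572.3, -151.2, -13.2]
orientation: [0.743, 0.669, -0.0, 0.0]
ft_force: [0.1, 0.2, -0.2]
gripper_width: 40.1
grasp_force: 0.1
```

Emit:
apply_moves([
  [-0.001,0,0,0,0.04],
  [-0.001,0,0,0,0.04],
  [0,0,0,0,0.04],
])

```text
time: 13.67
ee_pos: [572.1, -153.2, -13.2]
orientation: [0.743, 0.669, -0.0, 0.0]
ft_force: [-0.5, 0.0, -0.2]
gripper_width: 40.1
grasp_force: 0.0
```

```bash
cat >> h.py <<'E'
def gap():
    a=snapshot("scene");V=pts(a)
    f=np.array([530.7,-311.9]);n=np.array([.106,.9944]);t=np.array([.9944,-.106])
    D=V[...,:2]-f; s=D@n; x=D@t
    k=(V[...,2]>60)&(V[...,2]<73)&(s>-10)&(s<156)&(abs(x-20)<70)
    rr=cv2.minAreaRect(np.stack([x[k],s[k]],-1).astype(np.float32));print("fence frame (along, off face)",rr)
    # front and rear edges: per strip along the bar, min and max of s
    for lo in range(-30,90,10):
        m=k&(x>=lo)&(x<lo+10)
        if m.sum()>20: print(lo,s[m].min().round(1),s[m].max().round(1))
    cv2.imwrite("pics/gap_%d.png"%(1000*telemetry.get_state()["time"]),cv2.resize(a["image"][180:310,150:330],(720,520),interpolation=cv2.INTER_CUBIC))
E
python3 - <<'E'
from h import *
gap()
E
ls pics/gap*
```

```text
fence frame (along, off face) ((27.556732177734375, 71.67481231689453), (141.78526306152344, 74.33708953857422), 89.32331085205078)
-10 3.1 142.8
0 3.5 138.0
10 2.6 137.5
20 1.0 137.5
30 1.3 137.2
40 0.6 142.4
50 0.8 139.9
60 4.3 135.6
pics/gap_13716.png
```

Emit:
apply_moves([
  [-0.001,0,0,0,0.04],
  [-0.001,0,0,0,0.04],
  [0,0,0,0,0.04],
])

```text
time: 13.97
ee_pos: [571.8, -155.2, -13.2]
orientation: [0.743, 0.669, -0.0, 0.0]
ft_force: [-0.1, 0.1, 0.3]
gripper_width: 39.8
grasp_force: 0.0
```

Emit:
apply_moves([
  [-0.001,0,0,0,0.04],
  [-0.001,0,0,0,0.04],
  [0,0,0,0,0.04],
])

```text
time: 14.22
ee_pos: [572.1, -155.5, -13.1]
orientation: [0.743, 0.669, 0.001, -0.001]
ft_force: [3.0, 10.1, 1.9]
gripper_width: 40.0
grasp_force: 5.0
```

```bash
python3 - <<'E'
from h import *
to(567,-117,-14,-6.1)
gap()
E
ls pics/gap*
```

```text
t 14.2167 tcp [ 572.1 -155.5  -13.1] yang -6.05 F [ 2.96 10.14  1.91] w 40.0
shift [37.7 -9.1  1. ] twist 0.05
fence frame (along, off face) ((25.85054588317871, 68.89393615722656), (72.00213623046875, 141.5115966796875), 0.36393964290618896)
-10 0.9 139.5
0 1.1 136.1
10 1.3 133.8
20 0.8 135.0
30 0.0 136.0
40 -1.7 139.8
50 -1.4 137.2
60 6.6 133.0
pics/gap_13716.png
pics/gap_14266.png
```

Contact at about 10 N. I'll add a slight seating push, then back off, raise and inspect.

Emit:
apply_moves([
  [-0.001,0,0,0,0.04],
  [0,0,0,0,0.04],
  [0,0,0,0,0.04],
])

```text
time: 14.52
ee_pos: [572.1, -155.5, -13.0]
orientation: [0.743, 0.669, 0.001, -0.001]
ft_force: [3.3, 16.0, 2.8]
gripper_width: 40.2
grasp_force: 7.6
```

Emit:
apply_moves([
  [0.002,0,0,0,0.04],
  [0.005,0,0,0,0.04],
  [0.01,0,0,0,0.04],
  [0.02,0,0,0,0.04],
  [0.02,0,0,0,0.04],
  [0,0,-0.03,0,0.04],
  [0,0,-0.03,0,0.04],
  [0,0,-0.03,0,0.04],
  [0,0,-0.03,0,0.04],
  [0,0,-0.03,0,0.04],
])

```text
time: 15.35
ee_pos: [577.1, -100.8, 138.1]
orientation: [0.743, 0.669, -0.0, -0.0]
ft_force: [-0.1, -0.1, -0.6]
gripper_width: 39.9
grasp_force: 0.0
```

Emit:
apply_moves([
  [0.02,-0.03,-0.02,0,0.04],
  [0.02,-0.03,0,0,0.04],
  [0.02,-0.03,0,0,0.04],
  [0.02,-0.02,0,0,0.04],
  [0.02,-0.01,0,0,0.04],
  [0.02,0,0,0,0.04],
  [0.01,0,0,0,0.04],
  [0,0,0,0,0.04],
])

```text
time: 16.02
ee_pos: [472.1, 42.1, 157.0]
orientation: [0.742, 0.67, 0.0, 0.0]
ft_force: [0.5, 0.3, -0.3]
gripper_width: 40.1
grasp_force: 0.0
```

```bash
python3 - <<'E'
from h import *
gap()
a=snapshot("top");im=a["image"];V=pts(a)
f=np.array([530.7,-311.9]);n=np.array([.106,.9944]);t=np.array([.9944,-.106])
D=V[...,:2]-f;s=D@n;x=D@t
k=(V[...,2]>60)&(V[...,2]<73)&(s>-10)&(s<165)&(abs(x-25)<70)
print("top",k.sum(),cv2.minAreaRect(np.stack([x[k],s[k]],-1).astype(np.float32)))
k=(V[...,2]>36)&(V[...,2]<44)&(s>-50)&(s<8)&(abs(x)<200)
print("fence top",cv2.minAreaRect(np.stack([x[k],s[k]],-1).astype(np.float32)))
A=cv2.resize(im[185:305,320:460],(700,600),interpolation=cv2.INTER_CUBIC);cv2.imwrite("pics/top_end.png",A)
E
ls pics/gap*
```

```text
fence frame (along, off face) ((25.764400482177734, 74.29296875), (151.92433166503906, 71.55007934570312), 89.82427215576172)
-10 0.9 148.4
0 1.1 149.7
10 1.2 149.8
20 0.6 149.1
30 -0.2 150.2
40 -1.7 149.4
50 -1.4 149.1
60 12.1 144.6
top 1303 ((26.055118560791016, 74.4028549194336), (151.853759765625, 66.4422378540039), 89.93621826171875)
fence top ((-0.785491943359375, -20.564496994018555), (42.300933837890625, 358.3584289550781), 89.87918090820312)
pics/gap_13716.png
pics/gap_14266.png
pics/gap_16066.png
```

View pics/top_end.png

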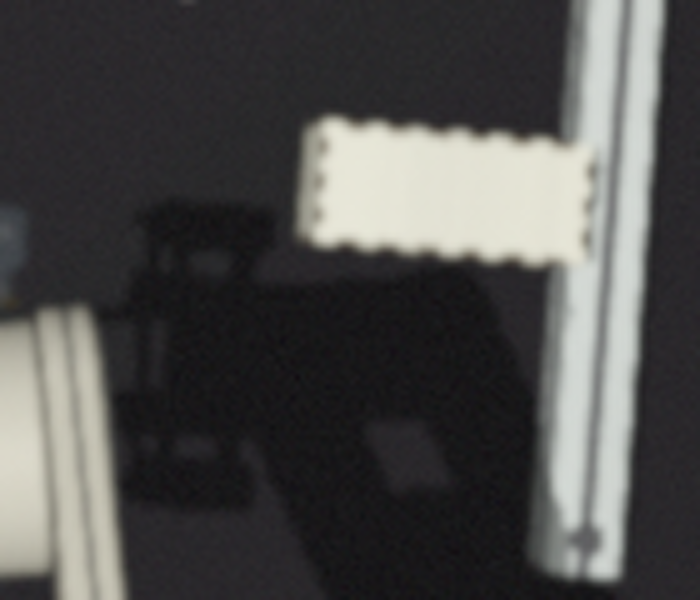

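In the crop the box's end runs square along the bar's side, at about (590,150) to (588,262). The box is within 0.1° of the bar, with its centre 74.4 mm off the face (75 mm expected). The gripper is well clear, so I'm handing in.

```bash
python3 -c "
from rig import r
print(r.hand_in())"
```

```text
the job is handed in; nothing more can be done
None
```

The tall box lies on its side with its former top end flush and square against the near side of the bar (within about 0.1°). It was only pushed, the arm never went near the small box, glue gun or cup, and the job was handed in at about 16 s.

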